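# Roll the mill jar up the loading ramp onto the jar mill

## Task

Load the jar mill: with the fingertips, push the closed jar that lies on its side at the foot of the loading ramp, rolling it up the ramp until it drops home against the rear one of the two black rollers and lies still across both. Push steadily and stay behind it all the way up, so that it never rolls back or runs off on its own; do not lift or carry it, and leave the small jar, the bottle, the sample tray and the palette knife where they are.

Things in the scene. Friction and masses are not known exactly. Their poses are not given: they have to be found in the camera images.
- jar: The jar to load: white plastic cylinder, 80 mm diameter, 130 mm long, grey ribbed screw cap of equal diameter at one end; 0.5 to 0.9 kg, slippery (friction 0.4), rolls freely, slews if pushed off its middle. Lies on its side on the bench, its axis 30 to 70 mm before the ramp's lower edge, nearly square to it. Origin in its middle, on its axis (40 mm above what it lies on); y runs along the cylinder, cap at +y; x and z turn as it rolls.
- mill: The jar mill, fixed on the bench. Origin at bench level; x is level and points up the ramp, y is along the rollers, z up. Two black rollers, 32 mm diameter, y = -95 to 95 mm, axes 24 mm high at x = 93.8 mm (front, turns freely) and 153.8 mm (rear, locked). A bearing plate stands at y = -99 to -109 mm, 56 mm high; a steel guard bar behind the rear roller at x = 197 mm, 70 mm high.
- ramp: The aluminium loading ramp, fixed to the mill. Origin at the middle of its lower edge, at bench level (160 mm behind the mill's origin); x runs up along its surface, which climbs at 9 degrees and is 250 mm long, y along its lower edge (as the mill's y), z square to the surface. 180 mm wide between side flanges 9 mm high that begin 30 mm up the ramp.
- crest (a point): Top of the front roller, at its middle, 40 mm above the bench. The ramp ends 9 mm before it and runs flush onto it, without a step; a jar whose axis has passed above this point drops 9 mm forward into the gap between the rollers by itself.
- seat (a point): Where the middle of the jar's axis is when the jar lies home on both rollers, centred along them: 71 mm above the bench, 30 mm beyond the crest.
- housing_top (a point): Middle of the top of the grey drive housing at the rollers' +y end: a box 156 mm (along mill x) by 90 mm (along mill y), top 92 mm above the bench; its speed knob rises to 107 mm.
- tray: Bystander: white sample tray with 15 wells, 110 x 170 x 28 mm, on the bench beside the mill on its negative y side. Origin under its middle.
- palette_knife: Bystander: palette knife lying flat on the bench, 210 mm long, wooden handle 18 mm thick, on the same side as the tray.
- small_jar: Bystander: small white jar standing upright, 56 mm diameter, 90 mm high, on the bench behind the mill's rollers. Origin under its middle.
- bottle: Bystander: amber bottle standing upright, 60 mm diameter, 130 mm high, on the bench behind the mill's rollers. Origin under its middle.
Not all that is in view belongs to the job. Leave any blue or yellow look-alike of the jar alone.

How it is judged:
By the outcome, as a careful person would: the job done as asked, in the order asked, and still so for the second after the job is handed in, with the robot touching nothing.
It also fails if it takes over 40 s, if anything falls off the work surface, if the arm or the gripper's body presses on something with over 40 N, if the wrist force passes 120 N, or if a joint passes its speed limit or range.

## Robot

A 6-joint arm with a two-finger parallel gripper is mounted at the origin on the work surface. World frame = base frame: x ahead of the robot, y to its left, z up, the work surface at z = 0. Lengths are in m, angles in rad, forces in N, time in s.
With the tool pointing down it reaches from about 0.35 to 0.775 m from the base axis. Payload 7.3 kg.
Tool frame: the origin (TCP) lies at the very end of the fingers, on their centre line; the grasp point (between the pads) lies 19 mm behind it; z points along the fingers, x is the direction in which the jaws open and shut, and the axes are right-handed (so a half turn about z gives the same grasp; the last joint's range is limited). The gripper opens to 92 mm and grips with 3 to 60 N. Pads are 19 mm wide; open, the fingers measure 130 mm over their backs; the gripper's body (75 mm by 190 mm) begins 47 mm behind the grasp point.
Start: joints at [1.132, 0.342, 1.524, -0, 1.275, -0.146], TCP at [0.152, 0.503, 0.227] pointing down, gripper open.
Joint ranges: [-2.53, 2.53], [-0.77, 2.02], [0.04, 2.7], [-1, 4.14], [0.28, 2.66], [-3.11, 3.11]. Speed limits (rad/s): [2.57, 2.57, 3.14, 3.14, 3.14, 3.14].

## Interface

Orientations are given as [roll, pitch, yaw] about the fixed x, y, z axes, in that order (R = Rz(yaw) Ry(pitch) Rx(roll)).
In Python, from cell import observe, read_camera, camera_params, hand_in gives the robot as it stands.
- The arm moves only by the tool apply_moves, never from a script. Its argument "increments" is a list of rows, each an object with "grip": the opening, from 0 (shut) to 1 (fully open); "linear": the shift along the world's x, y, z in mm, a list of three; "turn": the turn, a rotation vector about the world's x, y, z in units of 6 degrees (1.0 is 6 degrees), a list of three. A call has 1 to 10 rows; each row is the pose to reach, as a shift and turn from the pose commanded when the call began; what a row does not reach only later rows make up. A row lasts 1/10 s, in which the tool goes at most 50 mm and 8.59 degrees, less where a joint would pass 70% of its speed; a pose out of reach is approached as far as the arm can. A call with a gripper value outside its range is refused whole. The fingers move at their own pace and stop on an object; "grip_force" is the grip in N (left out, the last holds). Time passes only in rows, so rows that repeat a pose let the fingers close. It gives the time, the measured TCP pose, the force and the opening at its end, in the units of the state.
- observe(): the state, without advancing time (a new reading comes with each control period).
- read_camera(name): name is "scene" or "side" or "wrist"; returns the picture (480x640x3 uint8, red, green, blue); there is no depth.
- camera_params(name): a dict with "camera_matrix" (3x3 intrinsics, pixels), "world_to_cam" (4x4, takes a point from world to camera coordinates); the wrist camera has in their place "hand_eye" (4x4, takes a point from camera to tool coordinates, whose origin is the TCP and whose axes are the tool frame's). Camera axes: x right, y up, looking along -z (the intrinsics and any distortion apply to the point x, -y, -z); pixel columns grow to the right and rows downward; lengths in m; the calibration is good to about 2 mm. The wrist camera is an equidistant fisheye: a pixel r from the principal point sees the ray r / f radians off the axis. A picture is of the moment at which its call begins: read the wrist's pose just before it. camera_params takes no time and is no camera call.
- hand_in(): hands the job in, once; it reports no verdict.
The state is a dict: "time": time; "qpos": joint angles; "qvel": joint speeds; "joint_efforts": joint torques, N m; "tool_pos": TCP position; "tool_rot": TCP orientation; "contact_force": force on the tool from outside, world axes, zero at the start; "torque": the same for the moment, N m; "opening": finger opening in m.
Only numpy, scipy, OpenCV 4.12 (cv2) and the standard library are available. Lean on these libraries where they do the work, as an engineer would, in place of code of your own. Each camera call takes 0.05 s, during which the arm holds its last target.

## Working session

There is one attempt and no reset: what is moved stays moved. The work goes in short steps, Python scripts to look and compute and a tool call to move; the robot and the scene stay as the last step left them, time stands still between calls to the robot, and variables do not carry over. Pictures are saved under pics/ and viewed, and the job is handed in when it is done.

Besides the shell and the picture viewer there is one more tool, called after ">>>" by a JSON object that holds its "op" and its "data", one argument or row to a line. apply_moves: Moves the arm, as the interface text tells. Its arguments: {"type":"object","properties":{"increments":{"type":"array","items":{"type":"object","properties":{"grip":{"type":"number"},"linear":{"type":"array","items":{"type":"number"}},"turn":{"type":"array","items":{"type":"number"}}}}},"grip_force":{"type":"number"}},"required":["increments"]}

```bash
ls; mkdir -p pics
python3 - <<'E'
from cell import *
import cv2
print(observe())
for n in ("scene","side","wrist"):
    im=read_camera(n); cv2.imwrite(f"pics/{n}0.png",im[:,:,::-1]); print(n,camera_params(n))
E
```

```text
pics
{'time': 0.0, 'qpos': array([ 1.13201265e+00,  3.42717789e-01,  1.52500816e+00, -3.85912581e-06,
        1.27538089e+00, -1.46025313e-01]), 'qvel': array([-0.00064687, -0.00015586, -0.00054936, -0.00150703,  0.00066589,
       -0.00050503]), 'joint_efforts': array([ 8.24990402e-04, -4.31253183e+01, -2.44219369e+01,  7.18711456e-02,
        5.60132798e-02, -1.25544102e-04]), 'tool_pos': array([0.15133366, 0.50230008, 0.22605061]), 'tool_rot': array([-3.14137598e+00,  1.49860450e-03,  1.27803925e+00]), 'contact_force': array([-0.02604566,  0.10790937, -0.70467107]), 'torque': array([-0.01852555, -0.0293319 ,  0.01531853]), 'opening': 0.09188835097731879}
scene {'camera_matrix': array([[475.44787506,   0.        , 324.37867368],
       [  0.        , 475.44787506, 247.68367317],
       [  0.        ,   0.        ,   1.        ]]), 'world_to_cam': array([[ 0.77344568,  0.63361288, -0.01779064, -0.39554231],
       [-0.42993265,  0.54502549,  0.71979521,  0.15874064],
       [ 0.46576786, -0.54907371,  0.69395847, -1.3189593 ],
       [ 0.        ,  0.        ,  0.        ,  1.      
[... 279 characters left out ...]
03,  0.44918816,  0.8390244 , -0.23420572],
       [-0.45096543, -0.70767827,  0.54389489, -0.91711901],
       [ 0.        ,  0.        ,  0.        ,  1.        ]])}
wrist {'camera_matrix': array([[371.64829954,   0.        , 321.88434742],
       [  0.        , 371.64829954, 241.04140566],
       [  0.        ,   0.        ,   1.        ]]), 'hand_eye': array([[ 9.99999499e-01,  5.49080561e-04,  8.37166269e-04,
         4.74938989e-04],
       [ 7.56179055e-04, -9.62259266e-01, -2.72133299e-01,
        -7.26612715e-02],
       [ 6.56147895e-04,  2.72133796e-01, -9.62259199e-01,
        -1.58321583e-01],
       [ 0.00000000e+00,  0.00000000e+00,  0.00000000e+00,
         1.00000000e+00]])}
```

View pics/scene0.png

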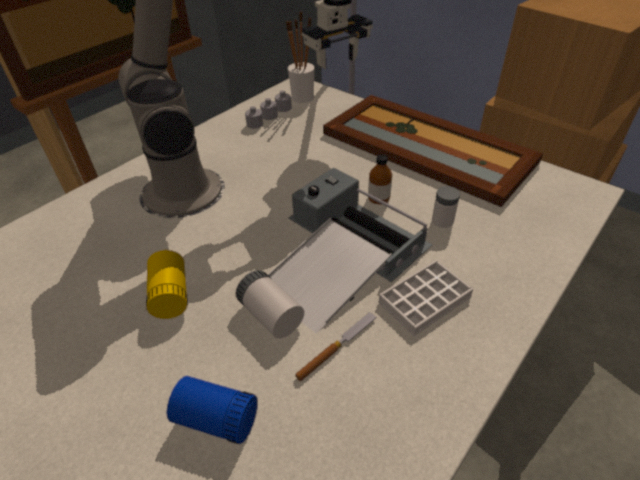

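View pics/side0.png

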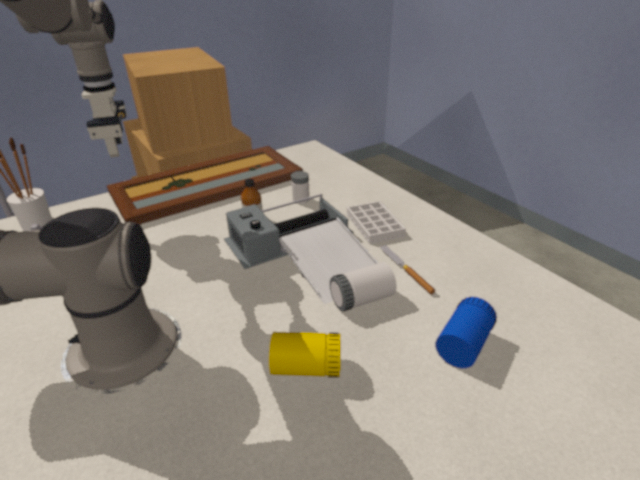

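View pics/wrist0.png

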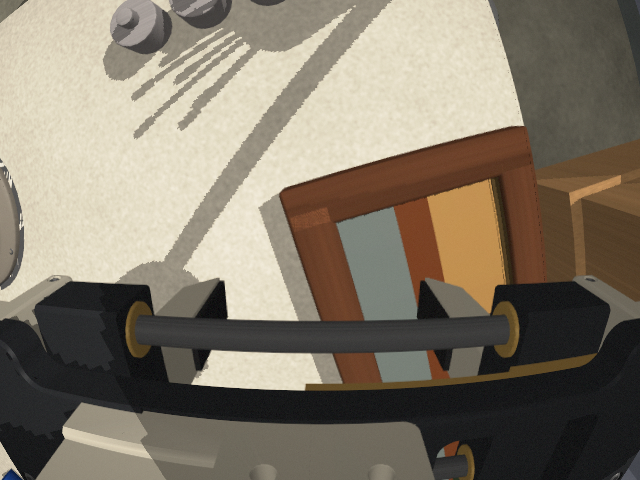

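Candidates in the scene view are the white jar with grey cap lying at the ramp foot (270,303), the blue look-alike (212,408), the yellow look-alike (167,285) and the small upright jar (445,207). I choose the white one at (270,303), which is (362,287) in the side view. Next I'll check it in close crops.

Run:
```python
import cv2
a=cv2.imread("pics/scene0.png")[160:360,220:480]; cv2.imwrite("pics/c1.png",cv2.resize(a,None,fx=3,fy=3,interpolation=cv2.INTER_CUBIC))
a=cv2.imread("pics/side0.png")[160:320,210:450]; cv2.imwrite("pics/c2.png",cv2.resize(a,None,fx=3.3,fy=3.3,interpolation=cv2.INTER_CUBIC))
```

```text
(no output)
```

View pics/c1.png

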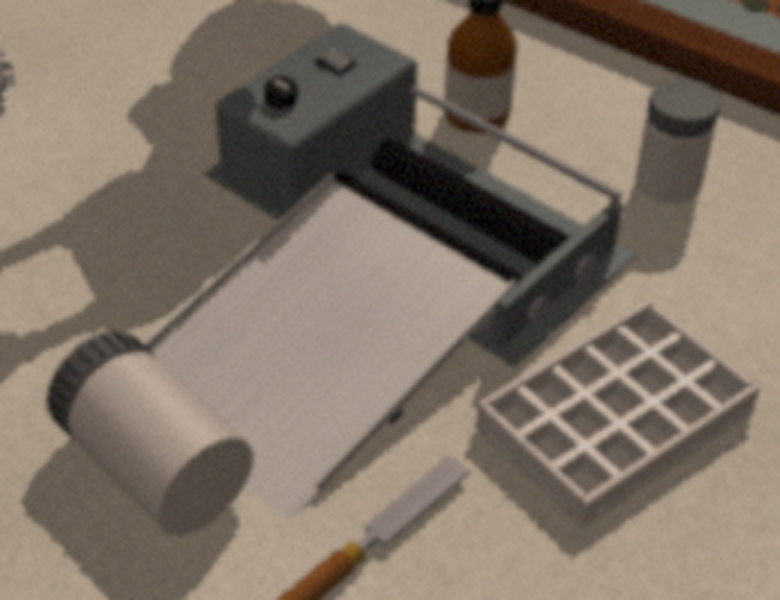

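View pics/c2.png

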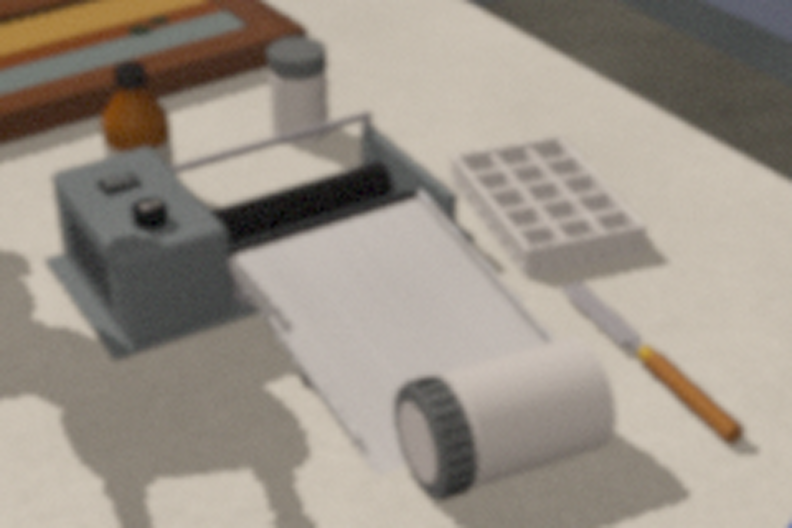

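```bash
cat > h.py <<'E'
import numpy as np, cv2
from cell import *
def ray(n,px):
    p=camera_params(n);K=p["camera_matrix"];T=p["world_to_cam"]
    d=np.array([(px[0]-K[0,2])/K[0,0],-(px[1]-K[1,2])/K[1,1],-1.])
    R=T[:3,:3];return -R.T@T[:3,3],R.T@d
def onz(n,px,z):
    o,d=ray(n,px);return o+d*(z-o[2])/d[2]
def proj(n,P):
    p=camera_params(n);K=p["camera_matrix"];T=p["world_to_cam"]
    c=T[:3,:3]@np.asarray(P,float)+T[:3,3]
    return np.array([K[0,2]+K[0,0]*c[0]/-c[2],K[1,2]-K[1,1]*c[1]/-c[2]])
E
python3 - <<'E'
from h import *
from scipy.optimize import least_squares
S=lambda x,y:("scene",(220+x/3,160+y/3)); D=lambda x,y:("side",(210+x/3.3,160+y/3.3))
obs=[(S(293,512),(-160,-90,0)),(S(508,285),(87,-90,39)),(S(335,182),(87,90,39)),
 (D(425,197),(87,-90,39)),(D(233,262),(87,90,39)),(D(380,472),(-160,90,0))]
for (n,px),m in obs: print(n,m,onz(n,px,m[2]/1000).round(4))
def f(v):
    r=[]
    for (n,px),m in obs:
        c,s=np.cos(v[2]),np.sin(v[2]);w=onz(n,px,m[2]/1000)
        r+=[v[0]+c*m[0]/1e3-s*m[1]/1e3-w[0],v[1]+s*m[0]/1e3+c*m[1]/1e3-w[1]]
    return np.array(r)
b=min((least_squares(f,[.6,0,y0]) for y0 in (0,2,4)),key=lambda r:r.cost)
print(b.x,(f(b.x)*1000).round(1))
for q in (S(218,103),S(342,25),S(415,65),S(285,152)): print("house",onz(*q,.092).round(4))
pb=onz(*S(207.5,485),.04);pc=onz(*D(419,441),.04);print(pb,pc,np.linalg.norm(pb-pc),(pb+pc)/2)
def inm(P):
    c,s=np.cos(b.x[2]),np.sin(b.x[2]);d=np.array(P[:2])-b.x[:2];return np.array([c*d[0]+s*d[1],-s*d[0]+c*d[1]])*1000
print(inm(pb),inm(pc),inm((pb+pc)/2),[inm(onz(*q,.092)).round(0) for q in (S(218,103),S(342,25),S(415,65),S(285,152))])
for q,z in((S(680,100),.09),(S(483,20),.13)): print(inm(onz(*q,z)))
for q in (D(735,435),S(462,465)): print('knife',inm(onz(*q,.0)))
E
```

```text
scene (-160, -90, 0) [ 0.5993 -0.1289  0.    ]
scene (87, -90, 39) [0.6113 0.1093 0.039 ]
scene (87, 90, 39) [0.4357 0.1214 0.039 ]
side (87, -90, 39) [0.6229 0.1094 0.039 ]
side (87, 90, 39) [0.438  0.1142 0.039 ]
side (-160, 90, 0) [ 0.4212 -0.1227  0.    ]
[0.52112514 0.02913554 1.51116131] [ 2.2 -7.1  4.9  1.3  0.7 -0.1 -6.8  1.2 -1.5  7.2  0.6 -2.5]
house [0.3397 0.0914 0.092 ]
house [0.3505 0.2381 0.092 ]
house [0.434 0.23  0.092]
house [0.422  0.0774 0.092 ]
[ 0.56106578 -0.16903009  0.04      ] [ 0.43558446 -0.14891684  0.04      ] 0.12708307016244866 [ 0.49832512 -0.15897347  0.04      ]
[-195.43291071  -51.68025284] [-182.83406284   74.77675865] [-189.13348678   11.5482529 ] [array([ 51., 185.]), array([198., 183.]), array([195.,  99.]), array([ 42., 102.])]
[301.19118234 -88.61293274]
[238.07495177  64.43944496]
knife [-252.88855894 -147.76962612]
knife [ -44.99321602 -147.66547603]
```

Crops confirm it: white body, grey ribbed cap toward the housing side (cap at crop1 (95,380)), lying at the ramp foot with its axis about 29 mm before the edge. I'll move to a hover above the ramp for a vertical wrist view.

>>> {"op": "apply_moves", "data": {
  "increments": [
    {"grip": 1,"linear": [40,-30,15],"turn": [0,0,-1.3]},
    {"grip": 1,"linear": [75,-65,30],"turn": [0,0,-2.6]},
    {"grip": 1,"linear": [110,-100,45],"turn": [0,0,-3.9]},
    {"grip": 1,"linear": [145,-135,60],"turn": [0,0,-5.2]},
    {"grip": 1,"linear": [180,-170,70],"turn": [0,0,-6.5]},
    {"grip": 1,"linear": [215,-205,70],"turn": [0,0,-7.8]},
    {"grip": 1,"linear": [245,-240,70],"turn": [0,0,-9.1]},
    {"grip": 1,"linear": [270,-280,70],"turn": [0,0,-10.4]},
    {"grip": 1,"linear": [295,-320,70],"turn": [0,0,-11.7]},
    {"grip": 1,"linear": [315,-360,70],"turn": [0,0,-12.8]}
  ]
}}

```text
time: 1.15
tool_pos: [0.4675, 0.1407, 0.2965]
tool_rot: [3.142, 0.0, -0.068]
contact_force: [0.2, -0.0, 0.3]
opening: 0.092
```

>>> {"op": "apply_moves", "data": {
  "increments": [
    {"grip": 1,"linear": [10,-45,0],"turn": [0,0,0]},
    {"grip": 1,"linear": [20,-90,0],"turn": [0,0,0]},
    {"grip": 1,"linear": [33,-135,0],"turn": [0,0,0]},
    {"grip": 1,"linear": [33,-180,0],"turn": [0,0,0]},
    {"grip": 1,"linear": [33,-193,0],"turn": [0,0,0]},
    {"grip": 1,"linear": [33,-193,0],"turn": [0,0,0]},
    {"grip": 1,"linear": [33,-193,0],"turn": [0,0,0]}
  ]
}}

```text
time: 1.85
tool_pos: [0.4994, -0.0494, 0.2966]
tool_rot: [-3.141, 0.0, -0.062]
contact_force: [-0.4, 0.9, -0.5]
opening: 0.092
```

Run:
```python
from h import *
o=observe();np.savez("pose1.npz",p=o["tool_pos"],r=o["tool_rot"]);print(o["tool_pos"],o["tool_rot"],o["time"])
im=read_camera("wrist");cv2.imwrite("pics/w1.png",im[:,:,::-1])
```

```text
[ 0.4993573  -0.04940461  0.29664906] [-3.14080903e+00  2.32810665e-04 -6.24883854e-02] 1.85
```

View pics/w1.png

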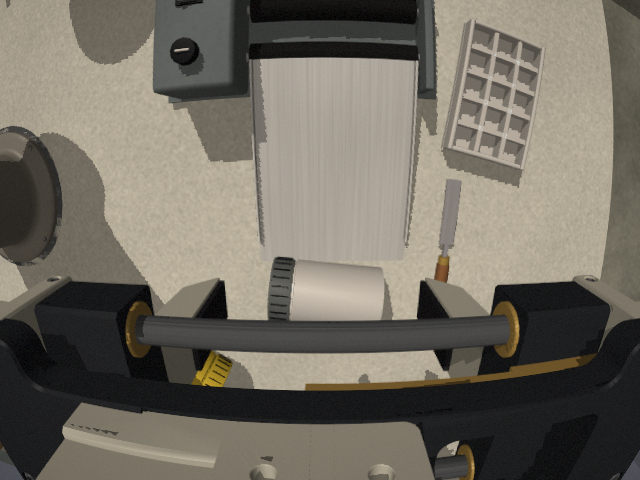

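Run:
```python
import cv2
a=cv2.imread("pics/w1.png")
cv2.imwrite("pics/w1a.png",cv2.resize(a[230:340,230:430],None,fx=4,fy=4,interpolation=cv2.INTER_CUBIC))
cv2.imwrite("pics/w1b.png",cv2.resize(a[0:110,230:450],None,fx=3.6,fy=3.6,interpolation=cv2.INTER_CUBIC))
```

```text
(no output)
```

View pics/w1a.png

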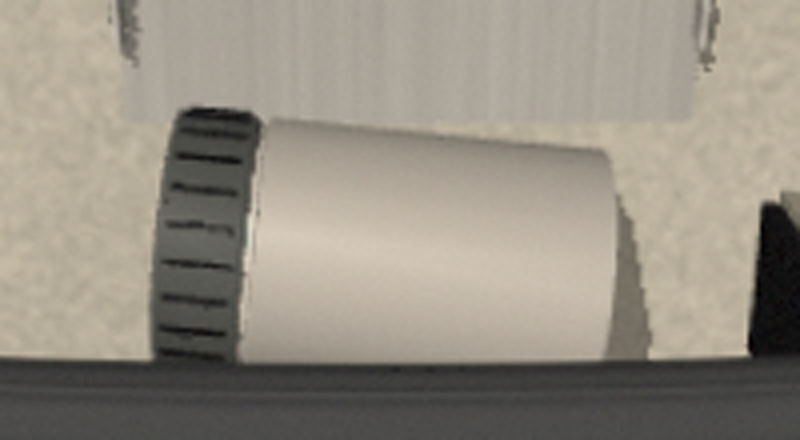

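View pics/w1b.png

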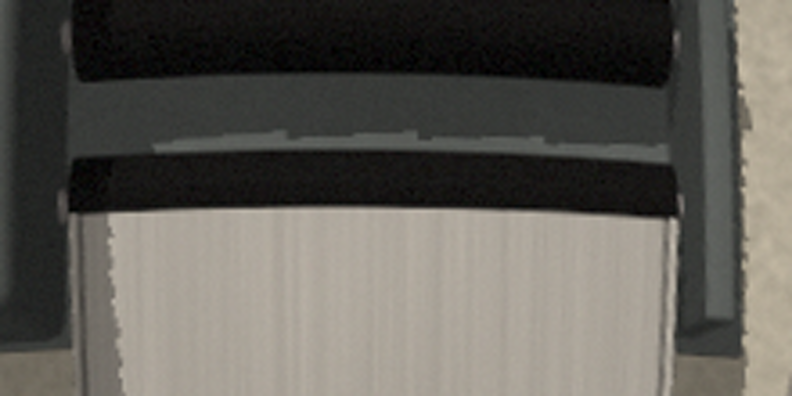

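```bash
cat >> h.py <<'E'
from scipy.spatial.transform import Rotation as Ro
def wray(px,pose):
    p=camera_params("wrist");K=p["camera_matrix"];H=p["hand_eye"]
    d=np.array([px[0]-K[0,2],px[1]-K[1,2]]);r=np.hypot(*d);th=r/K[0,0]
    c=np.array([np.sin(th)*d[0]/r,-np.sin(th)*d[1]/r,-np.cos(th)])
    R=Ro.from_euler("xyz",pose["r"]).as_matrix()
    return pose["p"]+R@H[:3,3],R@H[:3,:3]@c
def wonz(px,z,pose):
    o,d=wray(px,pose);return o+d*(z-o[2])/d[2]
def axisline(pts,pose,sign,z=.04):
    # tangent plane through camera centre & silhouette pts; sign +1: jar lies toward -y of plane
    o,d1=wray(pts[0],pose);_,d2=wray(pts[1],pose)
    n=np.cross(d1,d2);n/=np.linalg.norm(n)
    if n[1]*sign>0:n=-n
    # axis pts: (P-o).n=.04, P.z=z ; return two pts at given x
    f=lambda x:(.04-(x-o[0])*n[0]-(z-o[2])*n[2])/n[1]+o[1]
    return f
E
python3 - <<'E'
from h import *
po=np.load("pose1.npz")
A=lambda x,y:(230+x/4,230+y/4);B=lambda x,y:(230+x/3.6,y/3.6)
obs=[(A(128,122),(-160,90,0)),(A(693,122),(-160,-90,0)),(B(80,211),(87,90,39)),(B(670,214),(87,-90,39))]
W=[wonz(p,m[2]/1e3,po) for p,m in obs]
for w in W:print(w.round(4))
from scipy.spatial.transform import Rotation
m=np.array([o[1][:2] for o in obs])/1e3;w=np.array(W)[:,:2]
a=m-m.mean(0);b=w-w.mean(0);yaw=np.arctan2((a[:,0]*b[:,1]-a[:,1]*b[:,0]).sum(),(a*b).sum())
R=np.array([[np.cos(yaw),-np.sin(yaw)],[np.sin(yaw),np.cos(yaw)]]);t=w.mean(0)-R@m.mean(0)
print("mill",t,yaw,np.degrees(yaw),((m@R.T+t-w)*1e3).round(1))
f=axisline([A(268,118),A(600,150)],po,1)
sl=(f(.55)-f(.45))/.1;print("axis y at .43,.5,.56",f(.43),f(.5),f(.56),"jar y-axis yaw",np.degrees(np.arctan2(-sl,-1)))
# ends: bottom end extreme near top height ; 
for q,z in ((A(617,210),.07),(A(158,230),.07),(A(150,330),.05)):print(wonz(q,z,po))
for nm,p in (("w",(.5,f(.5))),):print("in mill",R.T@(np.array(p)-t)*1e3)
np.savez("mill.npz",t=t,yaw=yaw)
E
```

```text
[ 0.4168 -0.1259  0.    ]
[ 0.6014 -0.1377  0.    ]
[0.4331 0.1221 0.039 ]
[0.6162 0.1115 0.039 ]
mill [0.51911978 0.02893445] 1.508943252810338 86.45607991077436 [[ 2.6  0.7]
 [-2.4  1.4]
 [ 1.6 -0.7]
 [-1.9 -1.3]]
axis y at .43,.5,.56 -0.15066736809779452 -0.16243299965372704 -0.17251782670166926 jar y-axis yaw 170.45888133641088
[ 0.56477987 -0.13761984  0.07      ]
[ 0.43515612 -0.13542363  0.07      ]
[ 0.42519719 -0.17679226  0.05      ]
in mill [-192.18336448    7.25410045]
```

Run:
```python
from h import *
for n,px in (("scene",(172,390)),("scene",(240,420)),("scene",(166,262)),("scene",(167,300)),("side",(275,353)),("side",(336,353)),("side",(462,345)),("side",(480,310))): print(n,px,onz(n,px,.04).round(3))
im=cv2.imread("pics/scene0.png");h=cv2.cvtColor(im,cv2.COLOR_BGR2HSV)
for nm,lo,hi in(("y",(22,150,60),(35,255,255)),("b",(105,150,40),(125,255,255))):
    m=cv2.inRange(h,lo,hi);ys,xs=np.nonzero(m)
    P=np.array([onz("scene",(x,y),.05) for x,y in zip(xs,ys)]);print(nm,P.min(0),P.max(0))
```

```text
scene (172, 390) [ 0.5   -0.408  0.04 ]
scene (240, 420) [ 0.634 -0.371  0.04 ]
scene (166, 262) [ 0.234 -0.218  0.04 ]
scene (167, 300) [ 0.326 -0.286  0.04 ]
side (275, 353) [ 0.239 -0.224  0.04 ]
side (336, 353) [ 0.336 -0.288  0.04 ]
side (462, 345) [ 0.549 -0.407  0.04 ]
side (480, 310) [ 0.655 -0.361  0.04 ]
y [ 0.19817287 -0.33185248  0.05      ] [ 0.38322532 -0.19051177  0.05      ]Traceback (most recent call last):
  File "<stdin>", line 6, in <module>
  File "h.py", line 8, in onz
    o,d=ray(n,px);return o+d*(z-o[2])/d[2]
        ~~~^^^^^^
  File "h.py", line 4, in ray
    p=camera_params(n);K=p["camera_matrix"];T=p["world_to_cam"]
ValueError: time passes only in moves, steps and waits
```

Yellow (x ≤ 0.36) and blue (y ≤ -0.33) both clear the approach. I go behind the jar, turn to match its yaw and descend.

>>> {"op": "apply_moves", "data": {
  "increments": [
    {"grip": 0.7,"linear": [-4,-45,0],"turn": [0,0,-0.5]},
    {"grip": 0.7,"linear": [-8,-90,0],"turn": [0,0,-1]},
    {"grip": 0.7,"linear": [-12,-135,0],"turn": [0,0,-1]},
    {"grip": 0.7,"linear": [-16,-180,0],"turn": [0,0,-1]},
    {"grip": 0.7,"linear": [-17,-200,-10],"turn": [0,0,-1]},
    {"grip": 0.7,"linear": [-17,-200,-50],"turn": [0,0,-1]},
    {"grip": 0.7,"linear": [-17,-200,-90],"turn": [0,0,-1]},
    {"grip": 0.7,"linear": [-17,-200,-130],"turn": [0,0,-1]},
    {"grip": 0.7,"linear": [-17,-200,-160],"turn": [0,0,-1]},
    {"grip": 0.7,"linear": [-17,-200,-160],"turn": [0,0,-1]}
  ]
}}

```text
time: 2.9
tool_pos: [0.481, -0.247, 0.1331]
tool_rot: [-3.138, 0.007, -0.165]
contact_force: [1.0, 0.5, 0.4]
opening: 0.0647
```

Run:
```python
from h import *
o=observe();np.savez("pose2.npz",p=o["tool_pos"],r=o["tool_rot"]);print(o["tool_pos"],o["tool_rot"],o["time"],o["contact_force"],o["opening"])
im=read_camera("wrist");cv2.imwrite("pics/w2.png",im[:,:,::-1])
```

```text
[ 0.48100149 -0.24703228  0.13305177] [-3.13762492  0.00743809 -0.16477974] 2.9 [0.98806932 0.51308128 0.38213809] 0.0646998916238662
```

View pics/w2.png

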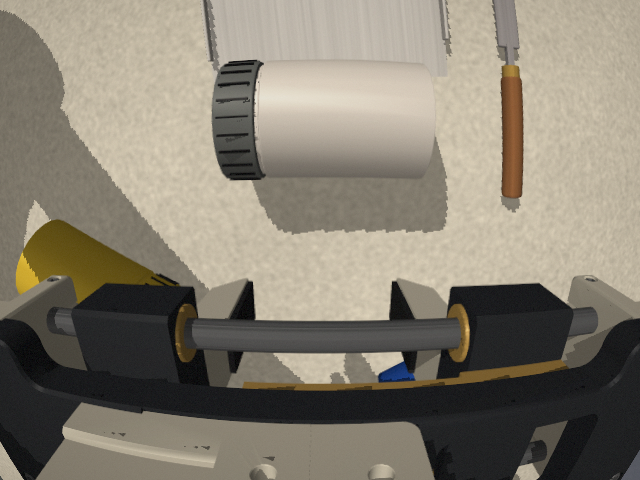

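The jar (cols 213–436, rows 60–180) is parallel to the fingers and centred between them (finger centre col ~322). I descend behind it and close in slowly.

>>> {"op": "apply_moves", "data": {
  "increments": [
    {"grip": 0.7,"linear": [0,0,-35],"turn": [0,0,0]},
    {"grip": 0.7,"linear": [0,0,-70],"turn": [0,0,0]},
    {"grip": 0.7,"linear": [0,0,-100],"turn": [0,0,0]},
    {"grip": 0.7,"linear": [0,0,-107],"turn": [0,0,0]},
    {"grip": 0.7,"linear": [1,8,-107],"turn": [0,0,0]},
    {"grip": 0.7,"linear": [3,18,-107],"turn": [0,0,0]},
    {"grip": 0.7,"linear": [4.5,28,-107],"turn": [0,0,0]},
    {"grip": 0.7,"linear": [5,31,-107],"turn": [0,0,0]},
    {"grip": 0.7,"linear": [5.5,33,-107],"turn": [0,0,0]},
    {"grip": 0.7,"linear": [5.5,33,-107],"turn": [0,0,0]}
  ]
}}

```text
time: 3.95
tool_pos: [0.4883, -0.2171, 0.0302]
tool_rot: [3.141, -0.001, -0.167]
contact_force: [-0.2, 0.6, 0.5]
opening: 0.0642
```

Run:
```python
from h import *
o=observe();np.savez("pose3.npz",p=o["tool_pos"],r=o["tool_rot"]);print(o["tool_pos"],o["tool_rot"],o["time"],o["contact_force"],o["opening"])
im=read_camera("wrist");cv2.imwrite("pics/w3.png",im[:,:,::-1])
im=read_camera("side");cv2.imwrite("pics/s3.png",cv2.resize(im[200:340,260:480,::-1],None,fx=3.5,fy=3.5))
```

```text
[ 0.48833055 -0.21713387  0.03021039] [ 3.14125143e+00 -8.13709870e-04 -1.66537619e-01] 3.95 [-0.18185692  0.56383031  0.51669016] 0.0641704769387889
```

View pics/w3.png

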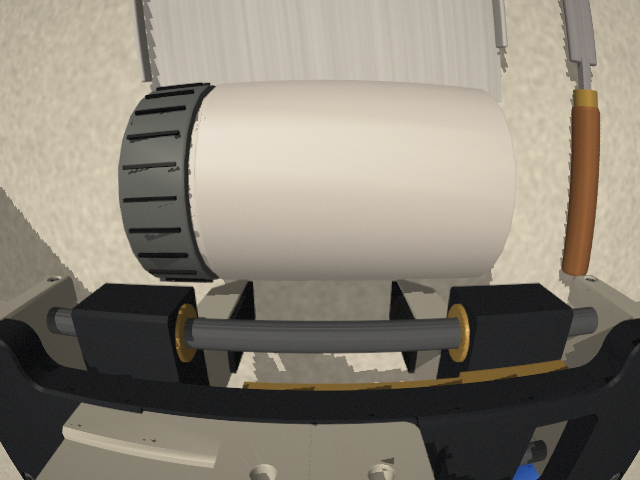

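View pics/s3.png

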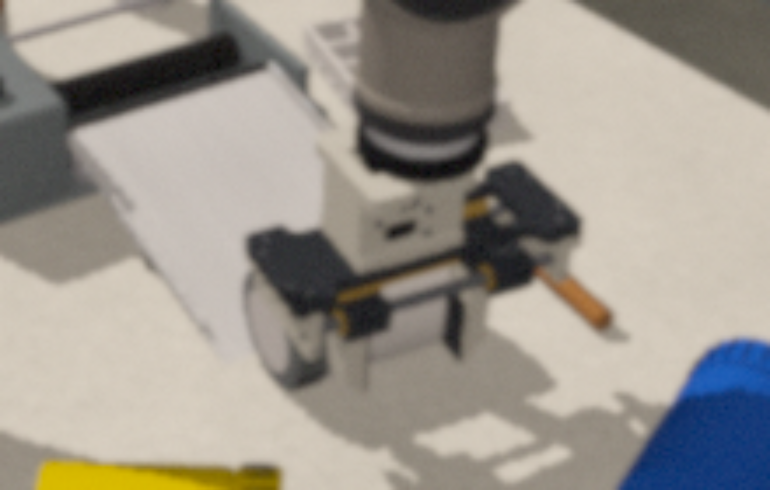

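Fingers are just behind the jar, level and centred (jar cols 120–515). Now I start the push, squaring it to the ramp over the last of the bench.

>>> {"op": "apply_moves", "data": {
  "increments": [
    {"grip": 0.7,"linear": [0.7,4,0],"turn": [0,0,0]},
    {"grip": 0.7,"linear": [1.4,8,0],"turn": [0,0,0.1]},
    {"grip": 0.7,"linear": [2.4,11.5,0],"turn": [0,0,0.2]},
    {"grip": 0.7,"linear": [3.4,15,0],"turn": [0,0,0.3]},
    {"grip": 0.7,"linear": [4.5,18.5,0],"turn": [0,0,0.4]},
    {"grip": 0.7,"linear": [5.6,22,0],"turn": [0,0,0.5]},
    {"grip": 0.7,"linear": [6.7,25.5,0],"turn": [0,0,0.65]},
    {"grip": 0.7,"linear": [7.8,29,0],"turn": [0,0,0.8]},
    {"grip": 0.7,"linear": [8.8,32.5,0],"turn": [0,0,0.9]},
    {"grip": 0.7,"linear": [9.8,36.5,0],"turn": [0,0,1]}
  ]
}}

```text
time: 5.05
tool_pos: [0.4982, -0.181, 0.03]
tool_rot: [3.141, -0.001, -0.062]
contact_force: [-0.1, -3.9, 1.8]
opening: 0.0644
```

Run:
```python
from h import *
o=observe();np.savez("pose4.npz",p=o["tool_pos"],r=o["tool_rot"]);print(o["tool_pos"],o["tool_rot"],o["time"],o["contact_force"],o["opening"])
im=read_camera("wrist");cv2.imwrite("pics/w4.png",im[:,:,::-1])
```

```text
[ 0.49821319 -0.18101855  0.03000459] [ 3.14078963e+00 -9.89786944e-04 -6.17116673e-02] 5.05 [-0.13543882 -3.910129    1.80321704] 0.06440634635013023
```

View pics/w4.png

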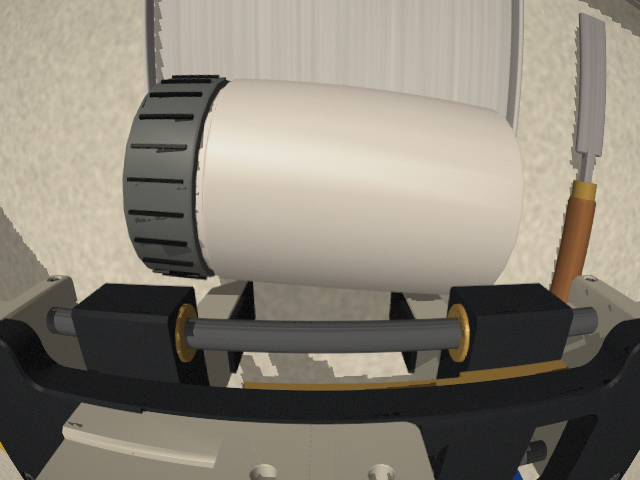

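The jar was pushed mainly by the right finger and is still about 4° off square (cap end ahead). I open the fingers wider for more leverage and keep pushing steadily.

>>> {"op": "apply_moves", "data": {
  "increments": [
    {"grip": 1,"linear": [0.2,3,0.5],"turn": [0,0,0]},
    {"grip": 1,"linear": [0.4,6,1],"turn": [0,0,0]},
    {"grip": 1,"linear": [0.6,10,1.5],"turn": [0,0,0]},
    {"grip": 1,"linear": [0.9,14,2],"turn": [0,0,0]},
    {"grip": 1,"linear": [1.1,18,3],"turn": [0,0,0]},
    {"grip": 1,"linear": [1.4,22,3.5],"turn": [0,0,0]}
  ]
}}

```text
time: 5.7
tool_pos: [0.4994, -0.1587, 0.0335]
tool_rot: [3.141, -0.001, -0.062]
contact_force: [-0.0, -4.4, 2.5]
opening: 0.0923
```

Run:
```python
from h import *
o=observe();np.savez("pose5.npz",p=o["tool_pos"],r=o["tool_rot"]);print(o["tool_pos"],o["tool_rot"],o["time"],o["contact_force"],o["opening"])
im=read_camera("wrist");cv2.imwrite("pics/w5.png",im[:,:,::-1])
```

```text
[ 0.49941193 -0.15873185  0.03352684] [ 3.14108505e+00 -5.87245199e-04 -6.22183498e-02] 5.7 [-0.04772069 -4.36125524  2.5293618 ] 0.09233996548459757
```

View pics/w5.png

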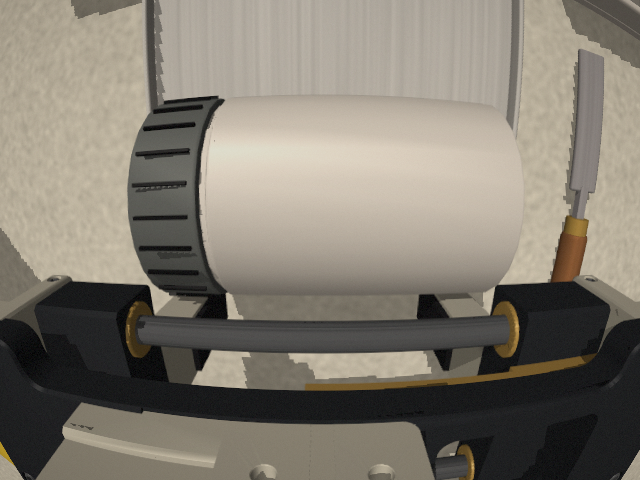

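Now square: rear edge level at row ~295 and both fingers bearing, with the jar centred at col ~325 against the ramp middle ~334. I continue straight up the ramp.

>>> {"op": "apply_moves", "data": {
  "increments": [
    {"grip": 1,"linear": [0.3,5,0.8],"turn": [0,0,0]},
    {"grip": 1,"linear": [0.6,10,1.6],"turn": [0,0,0]},
    {"grip": 1,"linear": [0.9,15,2.4],"turn": [0,0,0]},
    {"grip": 1,"linear": [1.2,20,3.2],"turn": [0,0,0]},
    {"grip": 1,"linear": [1.5,25,4],"turn": [0,0,0]},
    {"grip": 1,"linear": [1.9,30,4.8],"turn": [0,0,0]},
    {"grip": 1,"linear": [2.2,35,5.6],"turn": [0,0,0]},
    {"grip": 1,"linear": [2.5,40,6.3],"turn": [0,0,0]},
    {"grip": 1,"linear": [2.8,45,7.1],"turn": [0,0,0]},
    {"grip": 1,"linear": [3.1,50,7.9],"turn": [0,0,0]}
  ]
}}

```text
time: 6.75
tool_pos: [0.5023, -0.1084, 0.0412]
tool_rot: [-3.142, 0.0, -0.062]
contact_force: [-0.1, -4.6, 1.3]
opening: 0.0918
```

Run:
```python
from h import *
o=observe();print(o["tool_pos"],o["tool_rot"],o["time"],o["contact_force"],o["opening"])
im=read_camera("wrist");cv2.imwrite("pics/w6.png",im[:,:,::-1])
```

```text
[ 0.50228617 -0.10840347  0.04118811] [-3.14158214e+00  2.88986940e-05 -6.24799291e-02] 6.75 [-0.05440738 -4.59130099  1.32935836] 0.09182069040083363
```

View pics/w6.png

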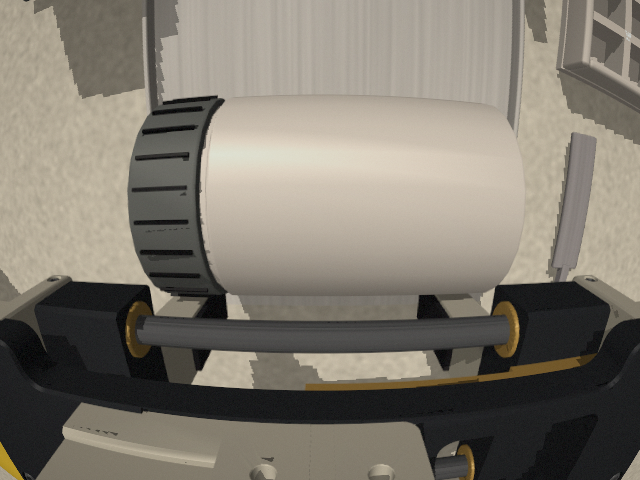

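The view is unchanged: the jar is square, held on both fingers (4.6 N) and centred between the flanges. I continue.

>>> {"op": "apply_moves", "data": {
  "increments": [
    {"grip": 1,"linear": [0.3,5,0.8],"turn": [0,0,0]},
    {"grip": 1,"linear": [0.6,10,1.6],"turn": [0,0,0]},
    {"grip": 1,"linear": [0.9,15,2.4],"turn": [0,0,0]},
    {"grip": 1,"linear": [1.2,20,3.2],"turn": [0,0,0]},
    {"grip": 1,"linear": [1.5,25,4],"turn": [0,0,0]},
    {"grip": 1,"linear": [1.9,30,4.8],"turn": [0,0,0]},
    {"grip": 1,"linear": [2.2,35,5.6],"turn": [0,0,0]},
    {"grip": 1,"linear": [2.5,40,6.3],"turn": [0,0,0]},
    {"grip": 1,"linear": [2.8,45,7.1],"turn": [0,0,0]},
    {"grip": 1,"linear": [3.1,50,7.9],"turn": [0,0,0]}
  ]
}}

```text
time: 7.8
tool_pos: [0.5054, -0.0584, 0.0491]
tool_rot: [-3.142, -0.0, -0.062]
contact_force: [0.2, -3.1, 2.1]
opening: 0.0918
```

>>> {"op": "apply_moves", "data": {
  "increments": [
    {"grip": 1,"linear": [0.3,5,0.8],"turn": [0,0,0]},
    {"grip": 1,"linear": [0.6,10,1.6],"turn": [0,0,0]},
    {"grip": 1,"linear": [0.9,15,2.4],"turn": [0,0,0]},
    {"grip": 1,"linear": [1.2,20,3.2],"turn": [0,0,0]},
    {"grip": 1,"linear": [1.5,25,4],"turn": [0,0,0]},
    {"grip": 1,"linear": [1.9,30,4.8],"turn": [0,0,0]},
    {"grip": 1,"linear": [2.2,35,5.6],"turn": [0,0,0]},
    {"grip": 1,"linear": [2.5,40,6.3],"turn": [0,0,0]},
    {"grip": 1,"linear": [2.8,45,7.1],"turn": [0,0,0]},
    {"grip": 1,"linear": [3.1,50,7.9],"turn": [0,0,0]}
  ]
}}

```text
time: 8.8
tool_pos: [0.5085, -0.0084, 0.057]
tool_rot: [-3.142, 0.0, -0.062]
contact_force: [-0.3, -4.4, 2.4]
opening: 0.0917
```

Run:
```python
from h import *
o=observe();print(o["tool_pos"],o["tool_rot"],o["time"],o["contact_force"],o["opening"])
m=np.load("mill.npz");d=o["tool_pos"][:2]-m["t"];c,s=np.cos(m["yaw"]),np.sin(m["yaw"]);print("mill",c*d[0]+s*d[1],-s*d[0]+c*d[1])
im=read_camera("wrist");cv2.imwrite("pics/w7.png",im[:,:,::-1])
im=read_camera("scene");cv2.imwrite("pics/s7.png",cv2.resize(im[130:330,220:480,::-1],None,fx=3,fy=3))
```

```text
[ 0.50847832 -0.00840443  0.05698154] [-3.14157745e+00  5.57262656e-05 -6.24615266e-02] 8.8 [-0.2822317  -4.42119219  2.36470934] 0.09171551885202661
mill -0.0379252630759764 0.008313060641461967
```

View pics/w7.png

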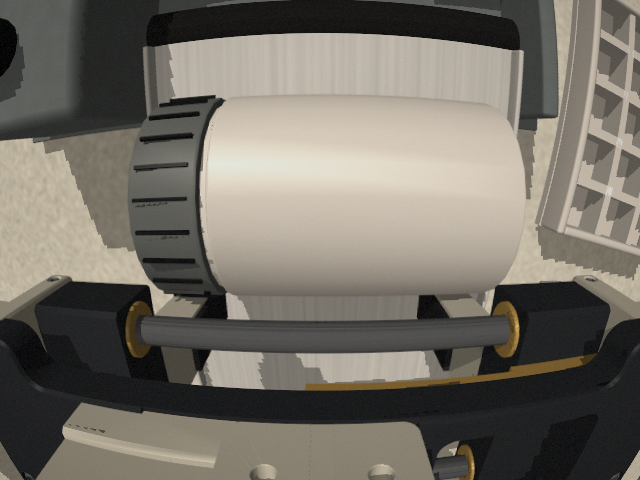

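View pics/s7.png

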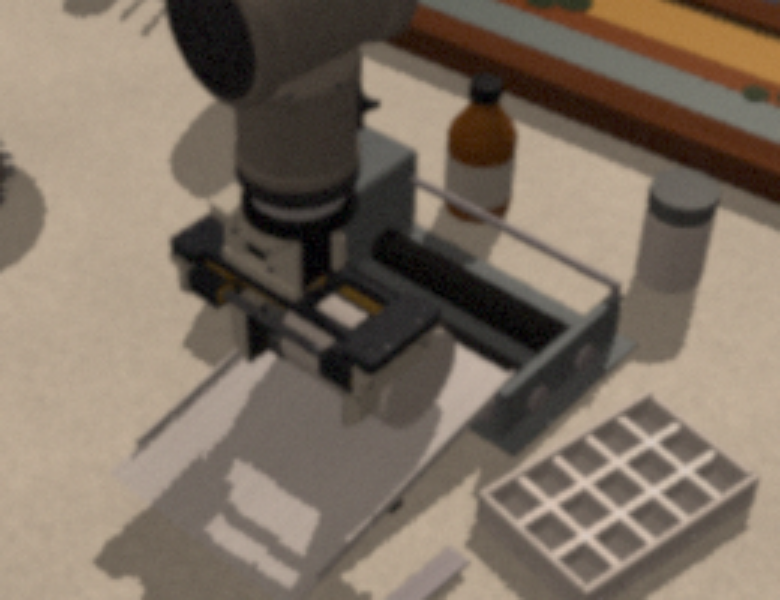

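>>> {"op": "apply_moves", "data": {
  "increments": [
    {"grip": 1,"linear": [0.3,5,0.8],"turn": [0,0,0]},
    {"grip": 1,"linear": [0.6,10,1.6],"turn": [0,0,0]},
    {"grip": 1,"linear": [0.9,15,2.4],"turn": [0,0,0]},
    {"grip": 1,"linear": [1.2,20,3.2],"turn": [0,0,0]},
    {"grip": 1,"linear": [1.5,25,4],"turn": [0,0,0]},
    {"grip": 1,"linear": [1.9,30,4.8],"turn": [0,0,0]},
    {"grip": 1,"linear": [2.2,35,5.6],"turn": [0,0,0]},
    {"grip": 1,"linear": [2.5,40,6.3],"turn": [0,0,0]},
    {"grip": 1,"linear": [2.8,45,7.1],"turn": [0,0,0]},
    {"grip": 1,"linear": [3.1,50,7.9],"turn": [0,0,0]}
  ]
}}

```text
time: 9.9
tool_pos: [0.5116, 0.0416, 0.0649]
tool_rot: [3.142, 0.0, -0.062]
contact_force: [-0.5, -4.7, 2.0]
opening: 0.0921
```

Run:
```python
from h import *
o=observe();print(o["tool_pos"],o["tool_rot"],o["time"],o["contact_force"],o["opening"])
m=np.load("mill.npz");d=o["tool_pos"][:2]-m["t"];c,s=np.cos(m["yaw"]),np.sin(m["yaw"]);print("mill",c*d[0]+s*d[1],-s*d[0]+c*d[1])
im=read_camera("wrist");cv2.imwrite("pics/w8.png",im[:,:,::-1])
```

```text
[0.51158791 0.04159598 0.06489569] [ 3.14157084e+00  7.10809444e-06 -6.24200600e-02] 9.9 [-0.53506611 -4.69153323  1.99912967] 0.09205521330806367
mill 0.012171744408145007 0.008300121113100987
```

View pics/w8.png

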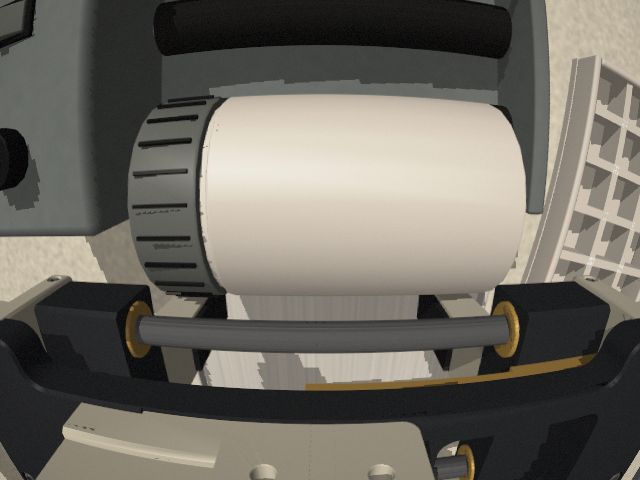

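Axis ~32 mm short of the crest, still square and on both fingers. I slow down over the crest, then follow it down.

>>> {"op": "apply_moves", "data": {
  "increments": [
    {"grip": 1,"linear": [0.3,5,0.8],"turn": [0,0,0]},
    {"grip": 1,"linear": [0.6,9,1.4],"turn": [0,0,0]},
    {"grip": 1,"linear": [0.8,13,2],"turn": [0,0,0]},
    {"grip": 1,"linear": [1,16,2.5],"turn": [0,0,0]},
    {"grip": 1,"linear": [1.2,19,3],"turn": [0,0,0]},
    {"grip": 1,"linear": [1.4,22,3.5],"turn": [0,0,0]},
    {"grip": 1,"linear": [1.5,25,4],"turn": [0,0,0]},
    {"grip": 1,"linear": [1.7,28,4.3],"turn": [0,0,0]}
  ]
}}

```text
time: 10.75
tool_pos: [0.5132, 0.0697, 0.0691]
tool_rot: [-3.141, 0.0, -0.063]
contact_force: [-0.6, -1.0, -0.2]
opening: 0.0917
```

>>> {"op": "apply_moves", "data": {
  "increments": [
    {"grip": 1,"linear": [0.2,3,0.3],"turn": [0,0,0]},
    {"grip": 1,"linear": [0.4,6,0.5],"turn": [0,0,0]},
    {"grip": 1,"linear": [0.6,10,0.3],"turn": [0,0,0]},
    {"grip": 1,"linear": [0.9,15,-0.5],"turn": [0,0,0]},
    {"grip": 1,"linear": [1.2,20,-1.5],"turn": [0,0,0]},
    {"grip": 1,"linear": [1.5,25,-2.5],"turn": [0,0,0]},
    {"grip": 1,"linear": [1.8,29,-3.5],"turn": [0,0,0]},
    {"grip": 1,"linear": [2,32,-3.5],"turn": [0,0,0]},
    {"grip": 1,"linear": [2,32,-3.5],"turn": [0,0,0]}
  ]
}}

```text
time: 11.65
tool_pos: [0.5153, 0.1015, 0.0656]
tool_rot: [3.141, 0.0, -0.062]
contact_force: [-0.2, 0.1, -1.0]
opening: 0.0917
```

Run:
```python
from h import *
o=observe();print(o["tool_pos"],o["tool_rot"],o["time"],o["contact_force"],o["opening"])
m=np.load("mill.npz");d=o["tool_pos"][:2]-m["t"];c,s=np.cos(m["yaw"]),np.sin(m["yaw"]);print("mill",c*d[0]+s*d[1],-s*d[0]+c*d[1])
np.savez("pose9.npz",p=o["tool_pos"],r=o["tool_rot"])
im=read_camera("wrist");cv2.imwrite("pics/w9.png",im[:,:,::-1])
```

```text
[0.51527656 0.10146757 0.06557636] [ 3.14144632e+00  5.60198055e-05 -6.19106723e-02] 11.65 [-0.15376652  0.12211763 -0.98993311] 0.09173883137334987
mill 0.07215684875323293 0.008319406796101174
```

View pics/w9.png

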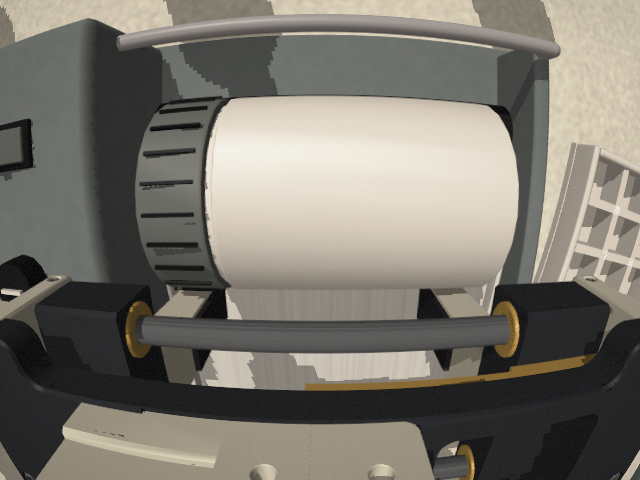

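The jar has dropped in: its far edge is at row ~96 in front of the guard bar, it is square, and contact force is ~0. I back off and rise, then check.

>>> {"op": "apply_moves", "data": {
  "increments": [
    {"grip": 1,"linear": [-0.6,-10,1],"turn": [0,0,0]},
    {"grip": 1,"linear": [-1.9,-30,3],"turn": [0,0,0]},
    {"grip": 1,"linear": [-3.7,-60,10],"turn": [0,0,0]},
    {"grip": 1,"linear": [-5,-90,40],"turn": [0,0,0]},
    {"grip": 1,"linear": [-6,-110,80],"turn": [0,0,0]},
    {"grip": 1,"linear": [-6,-120,120],"turn": [0,0,0]},
    {"grip": 1,"linear": [-6,-120,160],"turn": [0,0,0]},
    {"grip": 1,"linear": [-6,-120,180],"turn": [0,0,0]},
    {"grip": 1,"linear": [-6,-120,180],"turn": [0,0,0]},
    {"grip": 1,"linear": [-6,-120,180],"turn": [0,0,0]}
  ]
}}

```text
time: 12.7
tool_pos: [0.5089, -0.0194, 0.2454]
tool_rot: [3.142, -0.0, -0.063]
contact_force: [-0.3, 0.4, -0.3]
opening: 0.0916
```

Run:
```python
from h import *
o=observe();print(o["tool_pos"],o["tool_rot"],o["time"],o["contact_force"]);np.savez("pose10.npz",p=o["tool_pos"],r=o["tool_rot"])
im=read_camera("wrist");cv2.imwrite("pics/w10.png",im[:,:,::-1])
im=read_camera("side");cv2.imwrite("pics/s10.png",cv2.resize(im[150:310,210:450,::-1],None,fx=3.3,fy=3.3))
im=read_camera("scene");cv2.imwrite("pics/c10.png",cv2.resize(im[130:330,220:480,::-1],None,fx=3,fy=3))
```

```text
[ 0.50894843 -0.01937274  0.24537005] [ 3.14150842e+00 -7.08754939e-05 -6.30375382e-02] 12.7 [-0.32342701  0.38930936 -0.34973896]
```

View pics/w10.png

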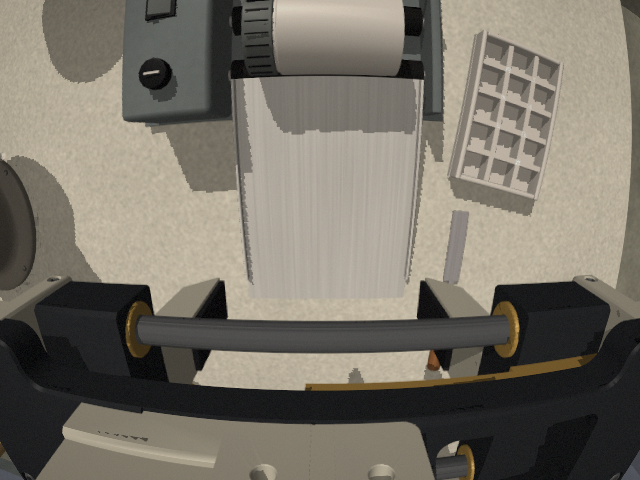

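View pics/s10.png

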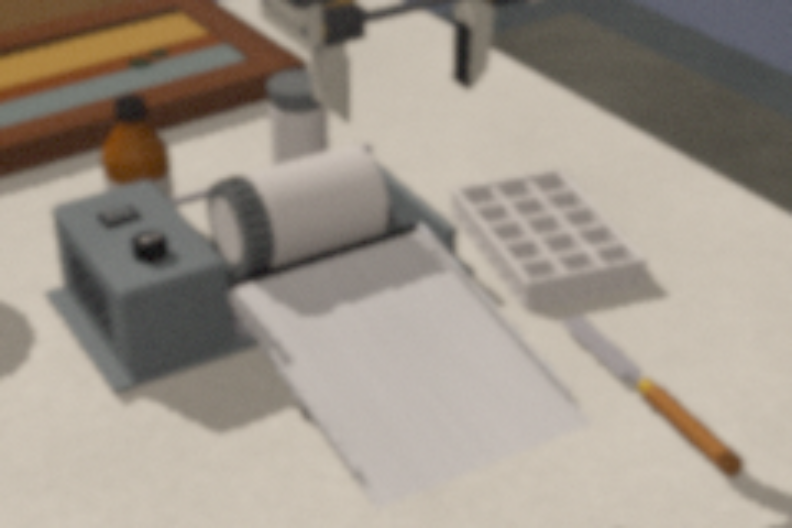

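View pics/c10.png

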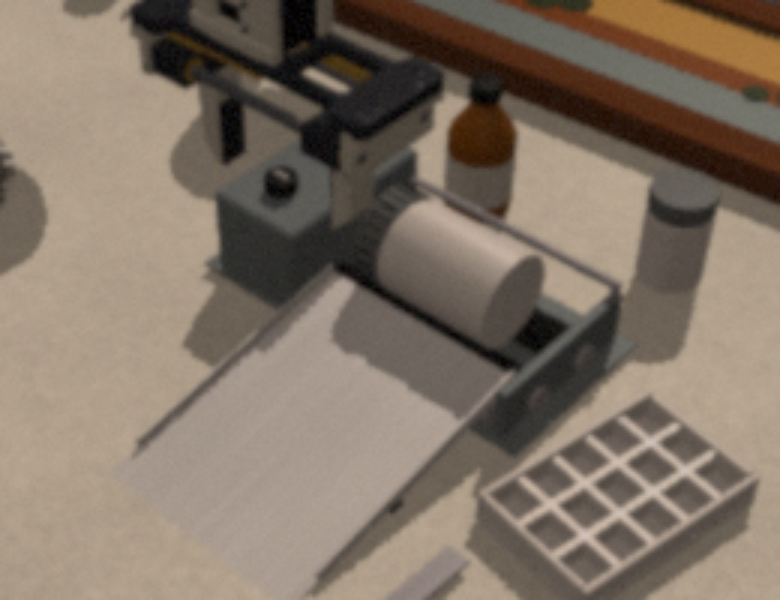

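All three views show the jar across both rollers, square and clear of the gripper, with tray, knife, bottle and small jar in place. I check the numbers and that it stays still.

Run:
```python
from h import *
m=np.load("mill.npz");c,s=np.cos(m["yaw"]),np.sin(m["yaw"])
def inm(P):
    d=P[:2]-m["t"];return (np.array([c*d[0]+s*d[1],-s*d[0]+c*d[1]])*1e3).round(1)
print("bottom end",inm(onz("scene",(220+513/3,130+300/3),.071)))
print("cap end",inm(onz("side",(210+226/3.3,150+233/3.3),.071)))
a=read_camera("wrist");b0=cv2.imread("pics/w10.png")[:,:,::-1]
print("diff",np.abs(a.astype(int)-b0)[0:90,240:430].mean(),np.abs(a.astype(int)-b0)[120:200,560:600].mean(), observe()["time"])
b=read_camera("scene");p=cv2.imread("pics/scene0.png")[:,:,::-1]
for nm,(x0,x1,y0,y1) in dict(tray=(378,472,260,335),bottle=(366,392,150,205),small=(430,460,185,230),knife=(295,378,310,380)).items():
    print(nm,np.abs(b.astype(int)-p)[y0:y1,x0:x1].mean().round(1))
```

```text
bottom end [125.4 -58.6]
cap end [121.1  70.9]
diff 4.317543859649123 3.523229166666667 12.9
tray 3.8
bottle 8.0
small 3.3
knife 6.6
```

```bash
python3 -c "
from cell import *
print(hand_in())"
```

```text
the job is handed in; nothing more can be done
None
```

The jar lies across both rollers in the mill, and I handed the job in at about 12.9 s of the 40 s allowed. I pushed it from the bench up the 9° ramp and over the crest with the two open fingertips behind it, followed it down as it dropped in, and then backed the arm clear.

**Last checks**
- **Position:** the two ends of the jar, measured in two views, put its middle at about x = 123 mm, y = +6 mm in the mill frame. The seat is at x = 123.8 mm, so it sits home but about 6 mm off centre along the rollers.
- **Squareness:** the two end measurements differ by 4 mm in x. That is about my picking error, and all three views show the jar square on the rollers.
- **Stillness:** two wrist pictures taken 0.2 s apart differed only by noise.
- **Force:** readings while pushing were about 3 to 5 N, and close to zero after backing off.
- **Bystanders:** the small jar and tray match the first picture to within noise. The bottle and knife areas differ slightly more, which I put down to moving shadows, and both look in place.

**What did not go to plan:** on the bench the jar squared up only about 2° of the intended 6°, because one finger was bearing alone. Opening the fingers wider for leverage squared it within the next 22 mm, at the foot of the ramp. In every look on the way up, it was square and resting against both fingers.

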